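# Set the portion collar and seat the pump spindle of a pastry filler

## Task

Get the pastry filler ready: first turn the numbered portion collar to 4, then take the blue-gripped pump spindle out of its block and push its keyed shaft into the steel hub, turning it until the key slips into the keyway, and keep pushing against the spring until its shoulder sits flush on the hub. Finish while still gripping the spindle and holding it pressed fully home, because the spring lifts it out if you let go. Do not disturb the other things on the table.

Things in the scene. Friction and masses are not known exactly. Their poses are not given: they have to be found in the camera images.
- collar (a joint): angle of the portion collar, rad, growing as the collar turns CLOCKWISE seen from above. It clicks into a detent at each number: 1 at 0.000, 2 at 0.419, 3 at 0.838, 4 at 1.257, 5 at 1.676, 6 at 2.094, 7 at 2.513 (stops just past 1 and 7). It stays in the detent it is left in; if left between two it springs to the nearer. Passing a click takes less than 0.3 N m.
- collar_grip (a point): on the collar's vertical axis, at mid-height of its black ribbed grip: a cylinder 46 mm in diameter and 40 mm high (20 mm above and 20 mm below this point, blue disc on top). Under the grip is the white numbered flange, 88 mm in diameter; its upper face is 20 mm below this point. The number at the red mark on the white post (robot's side of the machine, 53 mm from the axis) is the setting. The collar is part of the machine and cannot be lifted.
- hub_mouth (a point): centre of the bore at the top face of the steel drive hub, 85 mm above the table; z points up, x points from the bore towards the keyway (red mark at the hub's foot on that side). Bore 22 mm in diameter, hub about 48 mm across and 50 mm tall above the machine's base. Keyway: 8.5 mm wide, open from the top, reaching 16.5 mm from the axis, full depth. The hub does not turn.
- ejector (a joint): travel in m of the spring-loaded brass ejector in the bore: 0 at rest, with its top 34 mm below the hub's mouth; grows as it is pushed down; 0.010 when the spindle is fully home. It resists with 4 N at first touch and 9 N when the spindle is home, and lifts the spindle out again by about 10 mm if the spindle is let go.
- spindle_grip (a point): centre of the loose pump spindle's blue square grip, 26 x 26 mm and 42 mm high (21 mm above and below this point); z points up along the spindle, x towards the key (red mark on the grip's top and on the shoulder on that side); x and y are normal to the grip's flats. Spindle about 0.22 kg. At the start it stands upright in the block.
- spindle: the spindle; origin on its axis at the underside of its steel shoulder (disc 42 mm wide, 6 mm thick), 27 mm below spindle_grip; same axes. Shaft below it: 20 mm diameter, 44 mm long, last 6 mm tapered to 14 mm. Brass key: 6 mm wide, out to 15 mm from the axis, from the shoulder 30 mm down; the last 14 mm of shaft are plain and enter the bore before the key meets the hub. Fully home = origin at hub_mouth.
- block: white plastic block, 100 x 100 x 60 mm, origin at the centre of its underside, fixed to the table. In its centre is a round hole, 34 mm wide; the spindle's shaft hangs in it and its shoulder rests on the block's top, 60 mm above the table.
- filler: white filling machine, fixed: base 170 mm (its x) by 430 mm (its y, from -150 to +280 mm), top 35 mm above the table; origin at table height. The hub is at x -10, y -90 mm, the collar at x -10, y +90 mm, a steel hopper 112 mm across and 160 mm high at x +30, y +220 mm.
- bowl: stainless bowl, 130 mm across, 55 mm high, a bystander; origin at the centre of its underside
- brush: pastry brush lying flat on the table, about 200 mm long, a bystander
- nozzle_a: yellow plastic piping nozzle, 36 mm across, 55 mm high, point up, a bystander; origin at the centre of its underside
- nozzle_b: steel piping nozzle, 36 mm across, 50 mm high, point up, a bystander; origin at the centre of its underside
- bottle: amber bottle, 64 mm across, 190 mm high, a bystander; origin at the centre of its underside
- jar: glass jar with red lid, 70 mm across, 90 mm high, a bystander; origin at the centre of its underside
There are look-alikes about, which are no part of the job. Leave any orange look-alike of the spindle alone.

How it is judged:
On the way, in this order (a step that is already met when the one before it is completed fails the run):
1. the collar rests at 4 while the spindle is still in its block (value of joint collar between 1.127 and 1.387 rad and distance of spindle from where it was at the start of the episode below 0.03 m), for 0.2 s.
2. the spindle is home in the hub, key in keyway, shoulder flush (z of spindle in the frame of hub_mouth between -0.003 and 0.0025 m and horizontal distance between spindle and hub_mouth below 0.003 m and angle between the x axis of spindle and the x axis of hub_mouth, either way round below 0.25 rad and value of joint ejector above 0.0072 m), for 0.1 s.
At the end, for the whole second after the job is handed in: Collar within 0.13 rad of 4; spindle shoulder within 2.5 mm of the hub's mouth in height and 3 mm sideways, key in the keyway (axes within 0.25 rad), ejector pressed more than 7.2 mm, the fingers still gripping the spindle (over 3 N), spindle at rest (all of step 2 and value of joint collar between 1.127 and 1.387 rad and contact force between the fingers and spindle above 3 N and linear speed of spindle below 0.02 m/s); the arm keeps its last pose, push and grip.
It fails at once if a bystander is moved by more than 30 mm or tipped over (distance of any of bowl, brush, nozzle_a, nozzle_b, bottle, jar from where it was at the start of the episode above 0.03 m or angle between any of bowl, nozzle_a, nozzle_b, bottle, jar's own z axis and vertical above 0.6 rad).
It also fails if it takes over 51 s, if anything falls off the work surface, if the arm or the gripper's body presses on something with over 40 N, if the wrist force passes 120 N, or if a joint passes its speed limit or range.

## Robot

A 6-joint arm with a two-finger parallel gripper is mounted at the origin on the work surface. World frame = base frame: x ahead of the robot, y to its left, z up, the work surface at z = 0. Lengths are in m, angles in rad, forces in N, time in s.
With the tool pointing down it reaches from about 0.375 to 0.975 m from the base axis. Payload 3.8 kg.
Tool frame: the origin (TCP) lies on the centre line of the jaws, within the pads' length; the fingertips stand 25 mm ahead of it and the grasp point (between the pads) lies 6 mm ahead of it; y points along the fingers, z is the direction in which the jaws open and shut, and the axes are right-handed (so a half turn about y gives the same grasp; the last joint's range is limited). The gripper opens to 85 mm and grips with 20 to 120 N. Pads are 22 mm wide; open, the fingers measure 114 mm over their backs; the gripper's body (76 mm by 85 mm) begins 54 mm behind the grasp point. The pads swing forward as they close: fully open they stand 13 mm farther back than shut.
Start: joints at [1.302, 0.264, 1.604, -0, 1.274, -0.037], TCP at [0.155, 0.657, 0.256] pointing down, gripper open.
Joint ranges: [-2.63, 2.63], [-0.94, 2.18], [0.31, 2.57], [-1.31, 4.45], [0, 2.66], [-2.55, 2.55]. Speed limits (rad/s): [2.57, 2.57, 3.14, 3.14, 3.14, 3.14].

## Interface

Orientations are given as a rotation vector (axis times angle).
In Python, from workcell import bot gives the robot as it stands.
- The arm moves only by the shell command python3 -m jog 'ROWS' [FORCE]. ROWS is JSON, a list of rows, each a list of 5 numbers: the shift along the world's x, y, z in mm, then the turn about the world's z in degrees, then the finger opening in mm, from 0 to 85.4. A call has exactly 10 rows; each row is the pose to reach, as a shift and turn from the pose commanded when the call began; what a row does not reach only later rows make up. A row lasts 1/8 s, in which the tool goes at most 62.5 mm and 10.7 degrees, less where a joint would pass 70% of its speed; a pose out of reach is approached as far as the arm can. A call with a gripper value outside its range is refused whole. The fingers move at their own pace and stop on an object; FORCE is the grip in N (left out, the last holds). Time passes only in rows, so rows that repeat a pose let the fingers close, or fill a call up. It gives the time, the measured TCP pose, the force and the opening at its end, in the units of the state.
- bot.read_state(): the state, without advancing time (a new reading comes with each control period).
- bot.read_camera(name): name is "scene" or "top" or "wrist"; returns a dict with "pixels" (384x512x3 uint8, red, green, blue), "fx", "fy", "cx", "cy" (pixels), "R" (3x3) and "t" (3): a world point X has camera coordinates R X + t. Camera axes: x right, y down, z forward; pixel columns grow to the right and rows downward; lengths in m; the calibration is good to about 2 mm. A picture is of the moment at which its call begins. There is no depth.
- bot.finish_job(): hands the job in, once; it reports no verdict.
The state is a dict: "time": time; "q": joint angles; "joint_vel": joint speeds; "joint_torque": joint torques, N m; "tool_pos": TCP position; "tcp_rot": TCP orientation; "wrist_force": force on the tool from outside, world axes, zero at the start; "torque": the same for the moment, N m; "width": opening from 0.0 (shut) to 1.0 (fully open).
Only numpy, scipy, OpenCV 4.12 (cv2) and the standard library are available. Lean on these libraries where they do the work, as an engineer would, in place of code of your own. Each camera call takes 0.05 s, during which the arm holds its last target.

## Working session

There is one attempt and no reset: what is moved stays moved. The work goes in short steps, Python scripts to look and compute and a shell command to move; the robot and the scene stay as the last step left them, time stands still between calls to the robot, and variables do not carry over. Pictures are saved under pics/ and viewed, and the job is handed in when it is done.

```bash
ls; mkdir -p pics
python3 - <<'E'
from workcell import bot
import cv2,pickle
s=bot.read_state();print(s)
for n in("scene","top","wrist"):
    c=bot.read_camera(n);pickle.dump(c,open(f"pics/{n}0.pkl","wb"))
    cv2.imwrite(f"pics/{n}0.png",c["pixels"][:,:,::-1]);print(n,c["fx"],c["cx"],c["cy"],c["R"],c["t"])
E
```

```text
pics
{'time': 0.0, 'q': array([ 1.30212894e+00,  2.64798678e-01,  1.60538050e+00,  2.42902664e-05,
        1.27370709e+00, -3.69173830e-02]), 'joint_vel': array([-0.00185938,  0.00066588, -0.00103007,  0.00050007,  0.00068549,
       -0.00021608]), 'joint_torque': array([-3.17482634e-03, -5.15098608e+01, -3.67318225e+01, -2.70835171e-04,
        1.26529281e-02,  1.29362505e-06]), 'tool_pos': array([0.15485999, 0.65629692, 0.25492778]), 'tcp_rot': array([-1.56539287,  0.18229725, -0.18171161]), 'wrist_force': array([-0.39194295,  0.69991501, -0.0169246 ]), 'torque': array([ 0.06548099, -0.00348029, -0.00848757]), 'width': 0.9962255392521467}
scene 418.30612709104247 260.6411553661171 188.2038798230733 [[-0.05361315  0.99852467  0.00860925]
 [ 0.8523936   0.0502546  -0.52048019]
 [-0.52014496 -0.02056611 -0.85383034]] [ 0.01327403 -0.4188121   1.47596084]
top 460.2458844752748 259.7363186168896 188.06490758391453 [[-2.01160514e-02 -9.99793346e-01 -2.93430882e-03]
 [-9.90760474e-01  2.03278546e-02 -1.34091241e-01]
 [ 1.34123178e-01  2.09810914e-04 -9.90964646e-01]] [0.01029845 0.5242798  1.28805065]
wrist 337.28530803741336 251.83086720338716 189.65791058664004 [[ 0.2293258   0.97334572 -0.00278963]
 [ 0.92394773 -0.2167841   0.31515907]
 [ 0.30615399 -0.07485158 -0.94903476]] [-0.67430212 -0.04171722  0.38231539]
```

View pics/scene0.png

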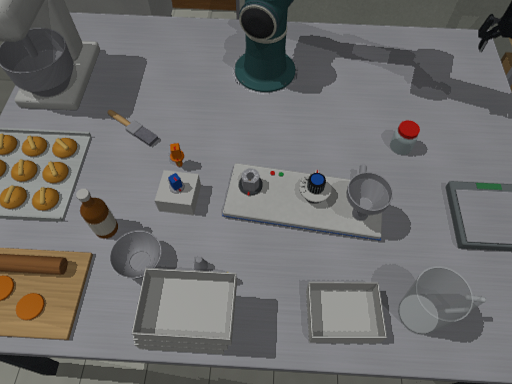

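View pics/top0.png

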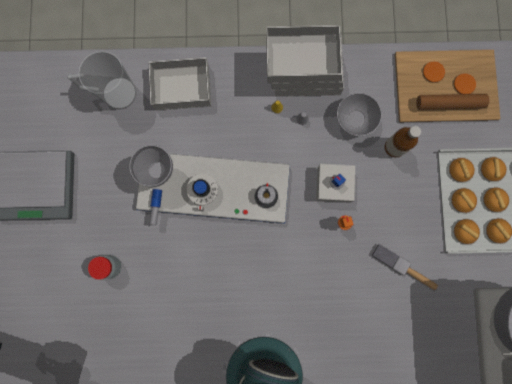

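View pics/wrist0.png

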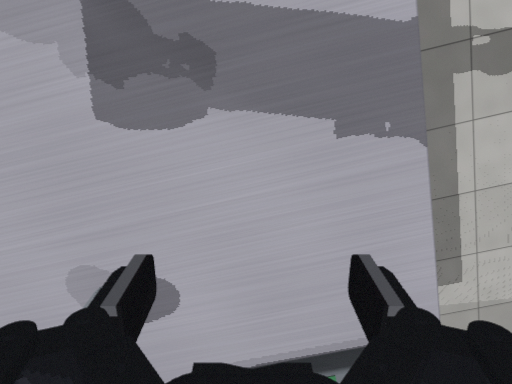

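```bash
cat > h.py <<'E'
import numpy as np,cv2,pickle
from workcell import bot
def grab(n,tag):
    c=bot.read_camera(n);pickle.dump(c,open(f"pics/{n}{tag}.pkl","wb"));cv2.imwrite(f"pics/{n}{tag}.png",c["pixels"][:,:,::-1]);return c
def load(f): return pickle.load(open(f"pics/{f}.pkl","rb"))
def ray(c,u,v):
    d=c["R"].T@np.array([(u-c["cx"])/c["fx"],(v-c["cy"])/c["fy"],1]); o=-c["R"].T@c["t"]; return o,d
def atz(c,u,v,z):
    o,d=ray(c,u,v); return o+d*(z-o[2])/d[2]
def proj(c,X):
    X=np.atleast_2d(X)@c["R"].T+c["t"]; return np.c_[c["fx"]*X[:,0]/X[:,2]+c["cx"],c["fy"]*X[:,1]/X[:,2]+c["cy"]]
def crop(c,x0,y0,x1,y1,k,name):
    im=c["pixels"][y0:y1,x0:x1,::-1]; cv2.imwrite(f"pics/{name}.png",cv2.resize(im,None,fx=k,fy=k,interpolation=cv2.INTER_CUBIC))
E
python3 - <<'E'
from h import *
c=load("top0");crop(c,130,140,370,240,3.3,"ctop")
c=load("scene0");crop(c,140,130,400,250,3,"cscene")
E
```

```text
(no output)
```

View pics/ctop.png

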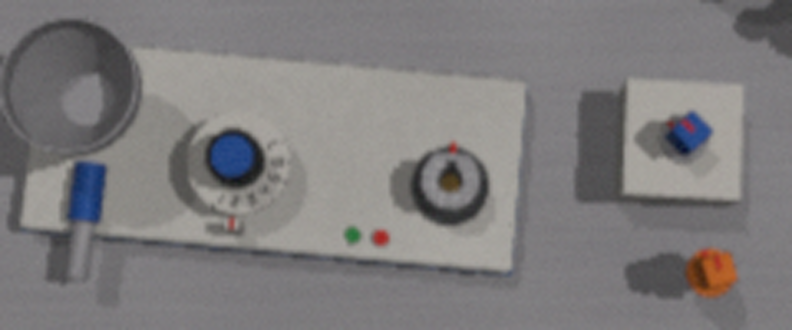

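View pics/cscene.png

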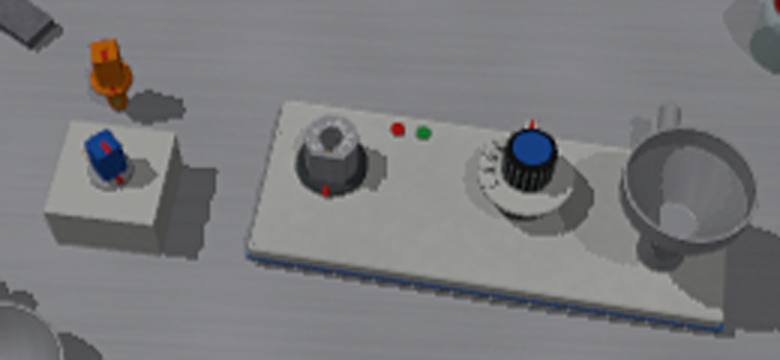

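Run:
```python
from h import *
T=load("top0");S=load("scene0")
def tri(a,b):
    oa,da=ray(T,*a);ob,db=ray(S,*b)
    A=np.c_[da,-db];k=np.linalg.lstsq(A,ob-oa,rcond=None)[0]
    p,q=oa+k[0]*da,ob+k[1]*db;return (p+q)/2,np.linalg.norm(p-q)
t=lambda x,y:(130+x/3.3-.35,140+y/3.3-.35); s=lambda x,y:(140+x/3-.33,130+y/3-.33)
print("collar top",tri(t(233,157),s(533,149)))
print("hub",tri(t(450,181),s(333,136)))
print("spin top",tri(t(689,126),s(104,139)))
print("mark",tri(t(232,224),s(532,124)))
print("hub atz",atz(T,*t(450,181),.085),atz(S,*s(333,136),.085))
print("red foot",atz(T,*t(453,147),.037),atz(S,*s(326,190),.037))
for n,p in dict(tl=(137,48),tr=(525,85),br=(512,270),bl=(20,228)).items(): print(n,atz(T,*t(*p),.035))
for n,p in dict(tl=(627,78),tr=(743,86),br=(740,200),bl=(622,194)).items(): print("blk",n,atz(T,*t(*p),.06))
for n,p in dict(tl=(285,103),tr=(620,150),br=(722,318),bl=(250,248)).items(): print(n,atz(S,*s(*p),.035))
print("lever",tri(t(90,165),s(670,107)))
```

```text
collar top (array([0.52018364, 0.16276063, 0.10810715]), np.float64(0.0031172315261571762))
hub (array([ 0.49969747, -0.01596027,  0.08171313]), np.float64(0.0028354307081184895))
spin top (array([ 0.53698709, -0.21349176,  0.1159349 ]), np.float64(0.0006274937108562234))
mark (array([0.46835653, 0.1679797 , 0.07085586]), np.float64(0.0018286103277122463))
hub atz [ 0.49937987 -0.01733252  0.085     ] [ 0.50178105 -0.01436302  0.085     ]
red foot [ 0.5349535  -0.02123539  0.037     ] [ 0.53081185 -0.01953942  0.037     ]
tl [0.62903072 0.25504297 0.035     ]
tr [ 0.58887583 -0.08563099  0.035     ]
br [ 0.4269922  -0.06978512  0.035     ]
bl [0.47202316 0.35560812 0.035     ]
blk tl [ 0.58856941 -0.17195966  0.06      ]
blk tr [ 0.57951735 -0.27140383  0.06      ]
blk br [ 0.48105869 -0.2641403   0.06      ]
blk bl [ 0.48824817 -0.16392851  0.06      ]
tl [ 0.43368557 -0.06628292  0.035     ]
tr [0.46890133 0.2571423  0.035     ]
br [0.64005439 0.33777266 0.035     ]
bl [ 0.59472852 -0.0842497   0.035     ]
lever (array([0.50837737, 0.26972591, 0.16549522]), np.float64(0.007312217753544106))
```

Run:
```python
from h import *
from scipy.spatial.transform import Rotation as Ro
s=bot.read_state();R=Ro.from_rotvec(s["tcp_rot"]).as_matrix();print(R.round(3))
W=load("wrist0");o=-W["R"].T@W["t"];print("cam",o,"in tool",R.T@(o-s["tool_pos"]),"camaxis",(W["R"]@R).round(3))
```

```text
[[ 0.973 -0.     0.23 ]
 [-0.23  -0.002  0.973]
 [-0.    -1.    -0.002]]
cam [0.07613203 0.67590236 0.3740971 ] in tool [-0.08113006 -0.11883136  0.0006324 ] camaxis [[-0.     0.001  1.   ]
 [ 0.949 -0.315  0.001]
 [ 0.315  0.949 -0.001]]
```

```bash
python3 -m jog '[[30,-60,0,0,85],[60,-120,20,0,85],[90,-180,20,0,85],[120,-240,20,0,85],[150,-300,20,0,85],[180,-360,20,0,85],[220,-420,20,0,85],[260,-470,20,0,85],[285,-493,20,0,85],[285,-493,20,0,85]]'
```

```text
time: 1.4
tool_pos: [0.4417, 0.161, 0.2762]
tcp_rot: [-1.563, 0.186, -0.186]
wrist_force: [-1.2, 0.4, 0.0]
width: 0.997
```

Run:
```python
from h import *
c=grab("wrist","1");print(bot.read_state()["q"].round(3),bot.read_state()["time"])
crop(c,0,0,512,384,1.5,"w1")
```

```text
[ 2.980e-01 -1.440e-01  1.999e+00 -1.000e-03  1.288e+00 -1.036e+00] 1.45
```

View pics/w1.png

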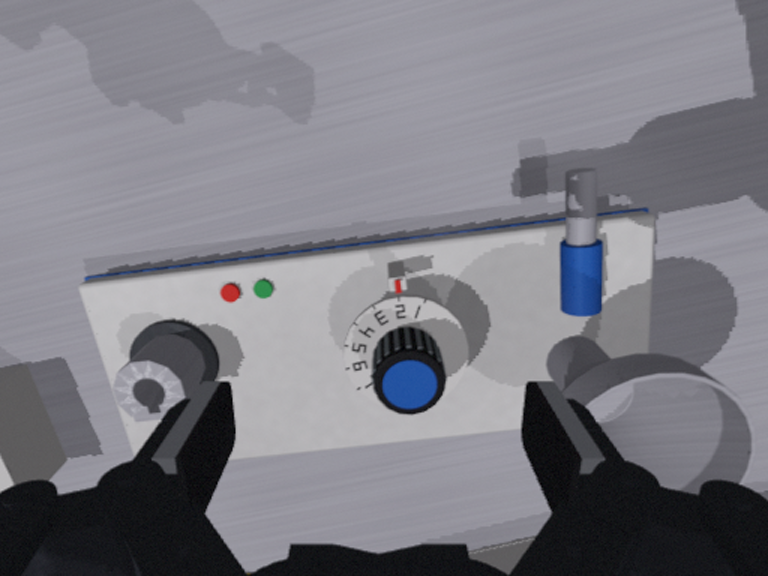

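```bash
cat >> h.py <<'E'
def triN(L):
    A=np.zeros((3,3));b=np.zeros(3);
    for c,u,v in L:
        o,d=ray(c,u,v);d=d/np.linalg.norm(d);P=np.eye(3)-np.outer(d,d);A+=P;b+=P@o
    X=np.linalg.solve(A,b);return X,[ (proj(c,X)[0]-[u,v]).round(2) for c,u,v in L]
def blob(c,box,hue=(105,130),s=120,v=30):
    x0,y0,x1,y1=box;h=cv2.cvtColor(c["pixels"],cv2.COLOR_RGB2HSV)[y0:y1,x0:x1]
    m=cv2.inRange(h,(hue[0],s,v),(hue[1],255,255));n,l,st,ce=cv2.connectedComponentsWithStats(m);i=1+np.argmax(st[1:,4]);return ce[i]+[x0,y0],st[i]
E
python3 - <<'E'
from h import *
T,S,W=load("top0"),load("scene0"),load("wrist1")
p=[blob(T,(185,170,220,205)),blob(S,(300,165,335,195)),blob(W,(245,235,305,280))];print(p)
print(triN([(c,*q[0]) for c,q in zip((T,S,W),p)]))
for c,q in zip((T,S,W),p): print(atz(c,*q[0],.108))
print("hub",[atz(W,150/1.5-.2,393/1.5-.2,.085)])
print("mark",atz(W,398/1.5,287/1.5,.07))
E
```

```text
[(array([199.95172414, 186.95172414]), array([  9,  11,  13,  14, 145], dtype=int32)), (array([317.12030075, 178.69172932]), array([ 11,   8,  14,  12, 133], dtype=int32)), (array([272.70746269, 255.96517413]), array([   9,    4,   38,   35, 1005], dtype=int32))]
(array([0.52129981, 0.1622032 , 0.11384364]), [array([-0.35, -0.43]), array([-0.31, -0.17]), array([-0.27, -0.91])])
[0.52093036 0.16202802 0.108     ]
[0.51798749 0.16380776 0.108     ]
[0.52560764 0.16185653 0.108     ]
hub [array([ 0.50318841, -0.01667005,  0.085     ])]
mark [0.47294241 0.16801504 0.07      ]
```

```bash
python3 -m jog '[[40,0,-20,0,64],[79,0,-60,0,64],[79,0,-110,0,64],[79,0,-130,0,64],[79,0,-130,0,64],[79,0,-130,0,64],[79,0,-130,0,64],[79,0,-130,0,64],[79,0,-130,0,64],[79,0,-130,0,64]]' 40
python3 - <<'E'
from h import *
c=grab("wrist","2");print(bot.read_state()["tool_pos"],bot.read_state()["width"])
crop(c,0,0,512,384,1.5,"w2")
E
```

```text
time: 2.7
tool_pos: [0.5192, 0.1639, 0.1466]
tcp_rot: [-1.563, 0.182, -0.182]
wrist_force: [-0.2, 0.2, 0.1]
width: 0.749
[0.51912755 0.16385806 0.14644021] 0.7493336319002243
```

View pics/w2.png

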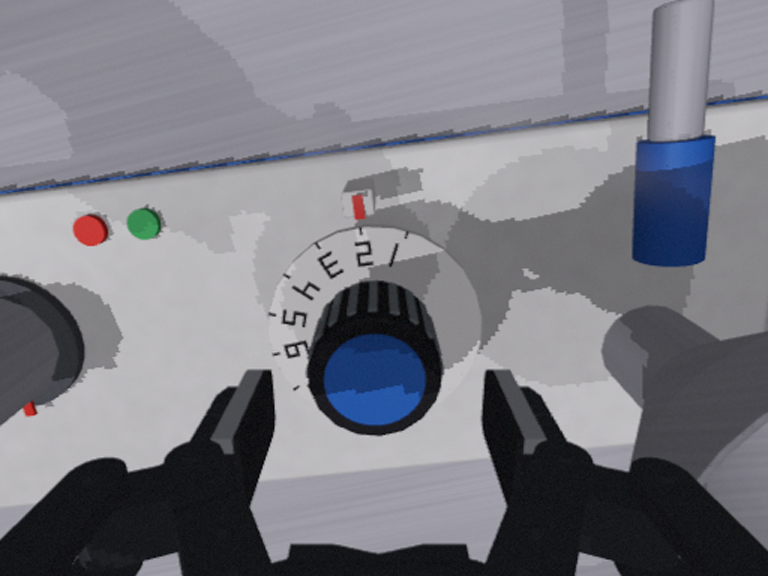

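```bash
python3 - <<'E'
from h import *
c=load("wrist2");b=blob(c,(200,210,300,300));print(b,atz(c,*b[0],.112),atz(c,*b[0],.108))
# hub foot red
E
python3 -m jog '[[2,-2,-10,0,64],[2,-2,-25,0,64],[2,-2,-38,0,64],[2,-2,-38,0,64],[2,-2,-38,0,44],[2,-2,-38,0,40],[2,-2,-38,0,40],[2,-2,-38,0,40],[2,-2,-38,0,40],[2,-2,-38,0,40]]' 40
```

```text
(array([249.37263033, 252.7221564 ]), array([  15,   12,   70,   62, 3376], dtype=int32)) [0.52278858 0.16237664 0.112     ] [0.52493752 0.1618341  0.108     ]
time: 4.0
tool_pos: [0.5211, 0.1621, 0.1084]
tcp_rot: [-1.563, 0.182, -0.182]
wrist_force: [-0.4, 2.3, -1.9]
width: 0.528
```

```bash
python3 -m jog '[[0,0,0,-8,38],[0,0,0,-16,38],[0,0,0,-24,38],[0,0,0,-32,38],[0,0,0,-40,38],[0,0,0,-46,38],[0,0,0,-48,38],[0,0,0,-48,38],[0,0,0,-48,38],[0,0,0,-48,38]]' 40
python3 - <<'E'
from h import *
c=grab("wrist","3");s=bot.read_state();print(s["tool_pos"],s["q"],s["torque"],s["width"])
crop(c,100,100,450,350,2.2,"w3")
E
```

```text
time: 5.25
tool_pos: [0.5214, 0.1624, 0.1085]
tcp_rot: [-1.405, 0.832, -0.832]
wrist_force: [0.9, 4.8, -1.8]
width: 0.526
[0.52134688 0.16235114 0.10843905] [ 2.55932153e-01  1.61377676e-01  2.02050602e+00  7.02047199e-04
  9.58877007e-01 -2.46293375e-01] [ 0.77287893 -0.08509958  0.01302854] 0.5244661153233051
```

View pics/w3.png

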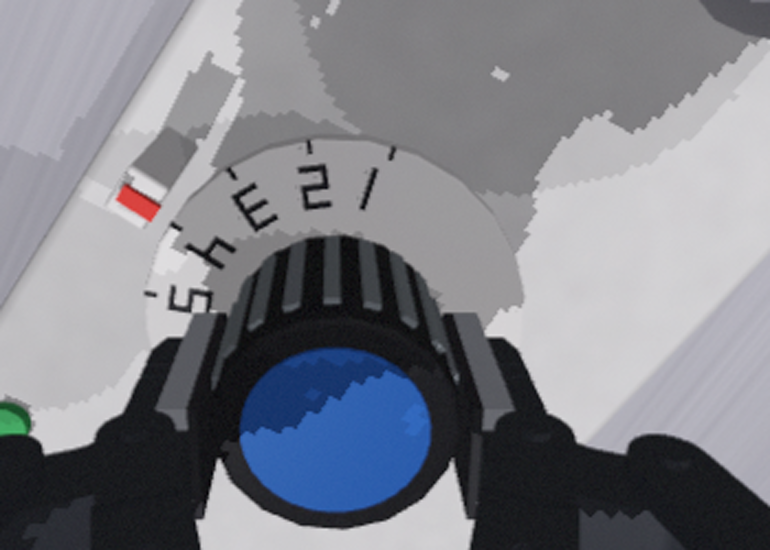

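```bash
python3 -m jog '[[0,0,0,-48,64],[0,0,0,-48,64],[0,0,0,-48,64],[0,0,20,-48,64],[0,0,60,-48,64],[-15,-30,120,-48,64],[-30,-90,160,-48,64],[-50,-150,160,-48,64],[-60,-210,160,-48,64],[-70,-270,160,-48,64]]' 40
```

```text
time: 6.55
tool_pos: [0.452, -0.0993, 0.2692]
tcp_rot: [-1.032, 1.45, -1.454]
wrist_force: [0.4, -0.3, -0.4]
width: 0.746
```

Run:
```python
from h import *
c=grab("top","4");crop(c,170,160,300,230,6,"t4")
c=grab("wrist","4");s=bot.read_state();print(s["tool_pos"],s["q"],s["time"])
crop(c,0,0,512,384,1.5,"w4")
```

```text
[ 0.45126653 -0.10285836  0.26880621] [-0.27492622 -0.15534778  2.02146699 -0.00449512  1.2749163   0.06965552] 6.65
```

View pics/t4.png

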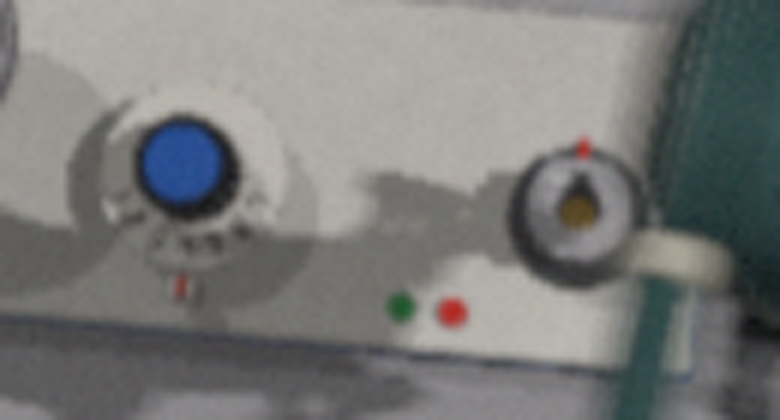

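View pics/w4.png

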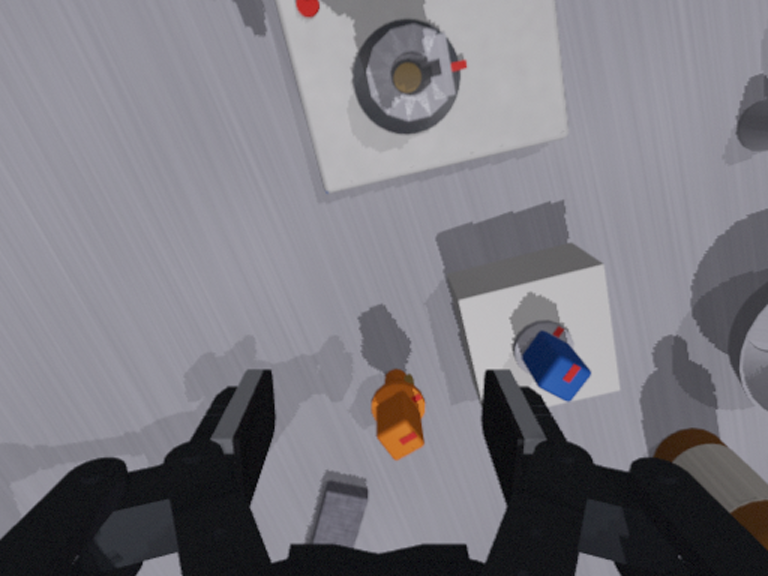

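Run:
```python
from h import *
import numpy as np
out=[]
cs=grab("scene","4")
C=np.array([.521,.1622,.071])
for c in (load("top0"),load("top4"),load("scene0"),cs,load("wrist1"),load("wrist3")):
    th=np.radians(np.arange(-180,180,.5));r=np.linspace(.022,.060,60)
    # theta measured ccw from mark direction
    a0=np.arctan2(.0058,-.0527)
    X=np.stack([C[0]+r[:,None]*np.cos(a0+th),C[1]+r[:,None]*np.sin(a0+th),np.full((60,720),C[2])],-1).reshape(-1,3)
    p=proj(c,X).astype(np.float32).reshape(60,720,2)
    out.append(cv2.remap(c["pixels"][:,:,::-1],p[...,0],p[...,1],cv2.INTER_CUBIC))
im=np.vstack([cv2.resize(o,(720,95)) for o in out]);
for i in range(0,720,48): cv2.line(im,(i+24,0),(i+24,570),(0,255,255),1) if False else None
for k in range(-7,8): cv2.line(im,(int(360+48*k),0),(int(360+48*k),6),(0,0,255),2)
cv2.imwrite("pics/polar.png",im)
```

```text
(no output)
```

View pics/polar.png

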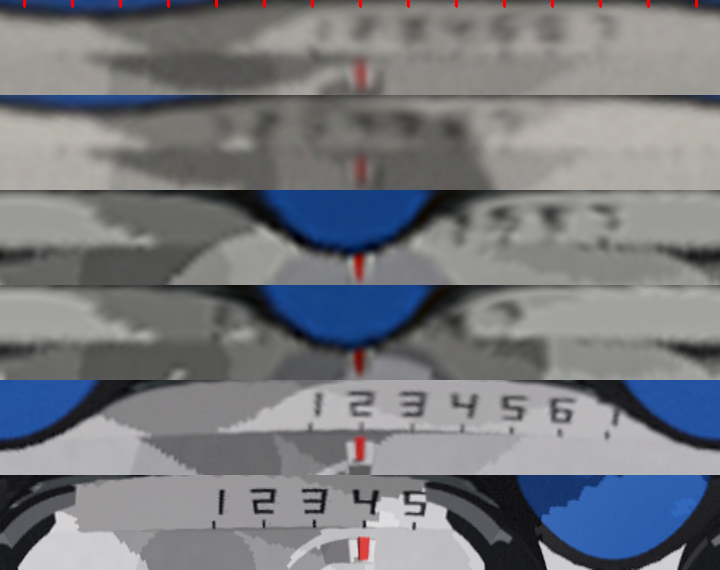

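Run:
```python
from h import *
c=load("wrist4");crop(c,320,190,430,290,7,"w4s");print(c["R"].round(3))
```

```text
[[ 0.943 -0.333  0.001]
 [-0.315 -0.892  0.325]
 [-0.107 -0.306 -0.946]]
```

View pics/w4s.png

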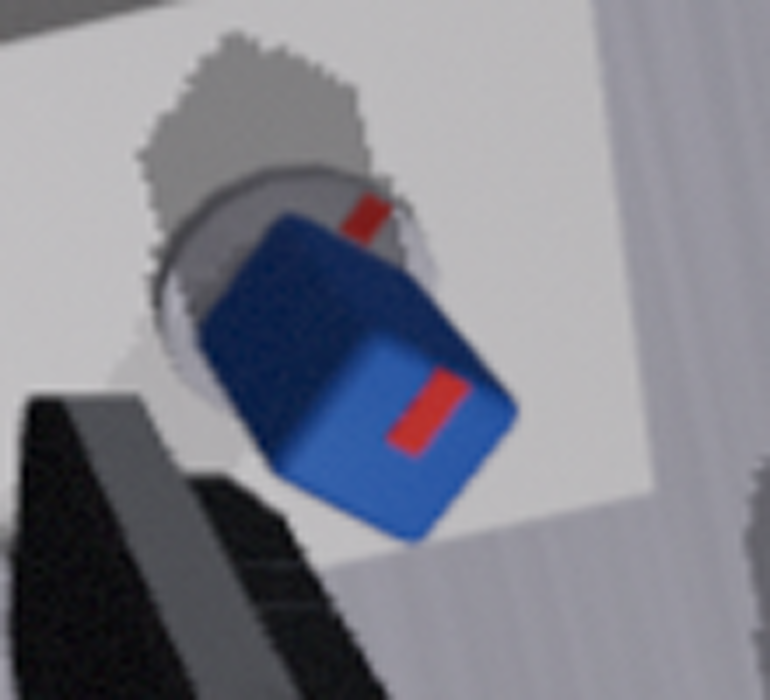

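Run:
```python
from h import *
c=load("wrist4");T=load("top0");S=load("scene0")
P=np.array([atz(c,320+x/7-.43,190+y/7-.43,.108) for x,y in [(368,330),(520,410),(415,545),(278,470)]])
print(P.round(4),P.mean(0))
k=(P[0]+P[1]-P[2]-P[3])/2;e=(P[1]-P[0]);e2=P[2]-P[3]
print("key",k,np.degrees(np.arctan2(k[1],k[0])),[np.degrees(np.arctan2(*v[1::-1])) for v in (e,e2)],np.linalg.norm(k),np.linalg.norm(e))
sh=atz(c,320+366/7-.43,190+220/7-.43,.066);print("shoulder mark",sh)
q=[blob(T,(325,165,350,195)),blob(S,(165,170,185,195))];print(q)
s=bot.read_state();from scipy.spatial.transform import Rotation as Ro
print(Ro.from_rotvec(s["tcp_rot"]).as_matrix().round(3))
t=lambda x,y:(130+x/3.3-.35,140+y/3.3-.35)
for p in [(627,78),(743,86),(740,200),(622,194)]: print(atz(T,*t(*p),.06))
# bottle
print("bottle",atz(T,414,131,.19),atz(S,84,195,.19))
# hub in wrist4
print("hub bore",atz(c,408/1.5-.2,77/1.5-.2,.085),"redfoot",atz(c,459/1.5-.2,66/1.5-.2,.036))
```

```text
[[ 0.5354 -0.1988  0.108 ]
 [ 0.5518 -0.2171  0.108 ]
 [ 0.5341 -0.2328  0.108 ]
 [ 0.5193 -0.2152  0.108 ]] [ 0.53513651 -0.21597854  0.108     ]
key [0.01687701 0.0160454  0.        ] 43.55302301313553 [np.float64(-48.1712699893954), np.float64(-49.750000176448516)] 0.02328708318422428 0.024639805465229463
shoulder mark [ 0.54778307 -0.20649383  0.066     ]
[(array([338.4057971 , 180.62318841]), array([ 8, 10, 12, 11, 69], dtype=int32)), (array([174.97080292, 181.49635036]), array([  4,   3,  13,  17, 137], dtype=int32))]
[[-0.336 -0.     0.942]
 [-0.942 -0.002 -0.336]
 [ 0.002 -1.     0.   ]]
[ 0.58856941 -0.17195966  0.06      ]
[ 0.57951735 -0.27140383  0.06      ]
[ 0.48105869 -0.2641403   0.06      ]
[ 0.48824817 -0.16392851  0.06      ]
bottle [ 0.64365295 -0.40081322  0.19      ] [ 0.64946894 -0.39622202  0.19      ]
hub bore [ 0.49980838 -0.0169346   0.085     ] redfoot [ 0.53616579 -0.01979516  0.036     ]
```

```bash
python3 -m jog '[[10,-10,0,10,64],[20,-25,0,20,64],[30,-40,0,30,64],[45,-60,0,40,64],[60,-80,-20,50,64],[75,-95,-50,60,64],[84,-107,-80,63,64],[84,-107,-95,63,64],[84,-107,-95,63,64],[84,-107,-95,63,64]]' 40
python3 - <<'E'
from h import *
from scipy.spatial.transform import Rotation as Ro
c=grab("wrist","5");s=bot.read_state();R=Ro.from_rotvec(s["tcp_rot"]).as_matrix();print(s["tool_pos"],s["q"].round(3),s["time"],np.degrees(np.arctan2(R[1,2],R[0,2])))
crop(c,150,130,350,280,4,"w5")
E
```

```text
time: 7.95
tool_pos: [0.5375, -0.2033, 0.1745]
tcp_rot: [-1.477, 0.63, -0.632]
wrist_force: [0.4, -0.3, -0.3]
width: 0.754
[ 0.53772711 -0.20355661  0.1748857 ] [-0.405  0.14   1.908 -0.     1.091 -1.169] 8.0 43.74074042632498
```

View pics/w5.png

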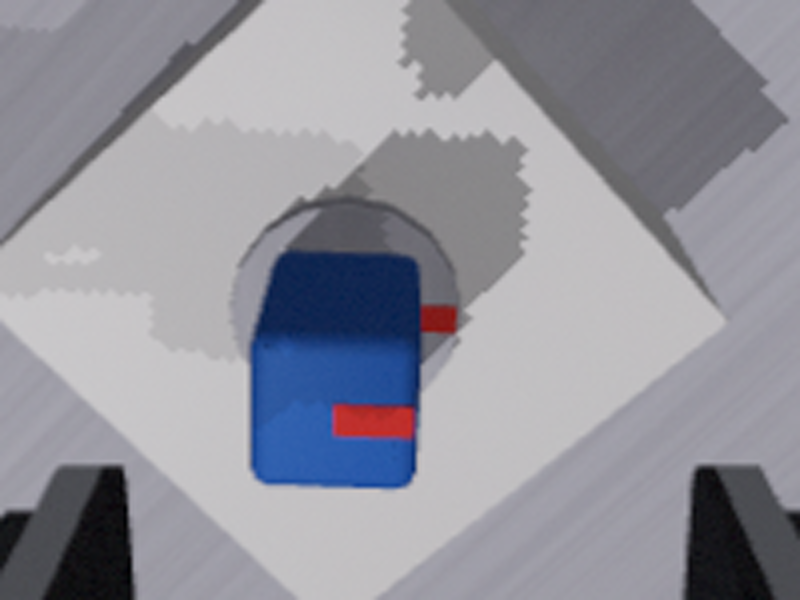

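Run:
```python
from h import *
c=load("wrist5")
f=lambda x,y,z:atz(c,150+x/4-.375,130+y/4-.375,z)
P=np.array([f(*p,.108) for p in [(257,338),(420,338),(416,486),(253,480)]]);m=P.mean(0);print(P.round(4),m)
v=P[1]-P[0]+P[2]-P[3];print(np.degrees(np.arctan2(v[1],v[0])),np.linalg.norm(v)/2,np.linalg.norm(P[3]-P[0]))
sh=[f(233,300,.066),f(460,300,.066)];print("shoulder mid",np.mean(sh,0),np.linalg.norm(sh[0]-sh[1]))
p=f(346,198,.066),;print("shoulder far edge",p)
s=bot.read_state();print("move",(m[:2]-s["tool_pos"][:2])*1000,s["tool_pos"])
```

```text
[[ 0.5185 -0.2154  0.108 ]
 [ 0.536  -0.1986  0.108 ]
 [ 0.5527 -0.2168  0.108 ]
 [ 0.5338 -0.2335  0.108 ]] [ 0.53525741 -0.21606867  0.108     ]
42.57730960622915 0.024666606990850493 0.023686761537074275
shoulder mid [ 0.53366188 -0.2148618   0.066     ] 0.04095358893136043
shoulder far edge (array([ 0.5205187 , -0.20086102,  0.066     ]),)
move [ -2.46969387 -12.51206731] [ 0.53772711 -0.20355661  0.1748857 ]
```

```bash
python3 -m jog '[[-2.5,-12,0,-1,60],[-2.5,-12,-25,-1,60],[-2.5,-12,-50,-1,60],[-2.5,-12,-70,-1,60],[-2.5,-12,-77,-1,60],[-2.5,-12,-77,-1,60],[-2.5,-12,-77,-1,20],[-2.5,-12,-77,-1,20],[-2.5,-12,-77,-1,20],[-2.5,-12,-77,-1,20]]' 60
python3 - <<'E'
from h import *
c=grab("wrist","6");s=bot.read_state();print(s["tool_pos"],s["q"].round(3),s["time"],s["width"]*85.4,s["wrist_force"])
crop(c,100,130,400,384,2.3,"w6")
E
```

```text
time: 9.25
tool_pos: [0.5354, -0.2163, 0.0975]
tcp_rot: [-1.473, 0.643, -0.647]
wrist_force: [-0.3, -1.3, 5.7]
width: 0.293
[ 0.53543287 -0.21622586  0.09745129] [-0.427  0.229  1.962  0.     0.948 -1.173] 9.3 25.439495260388522 [ 0.69205369 -0.28150004  5.70745882]
```

View pics/w6.png

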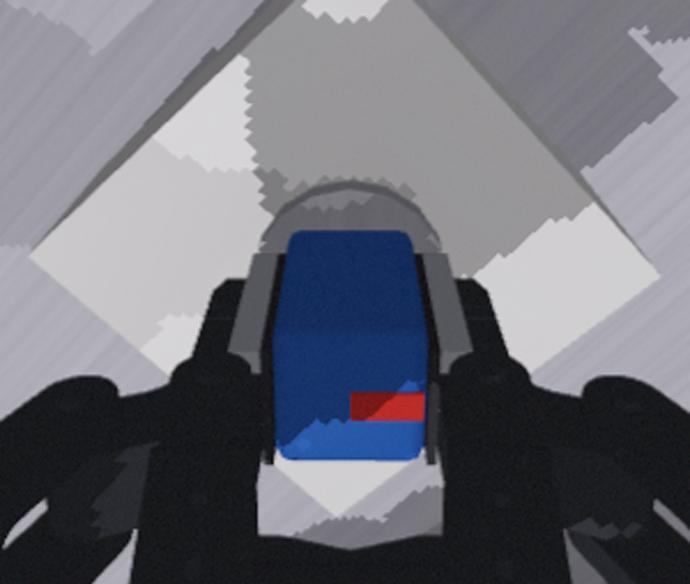

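```bash
python3 -m jog '[[0,0,15,0,18],[0,0,45,0,18],[0,0,85,0,18],[0,0,105,0,18],[-5,30,105,-9,18],[-12,75,105,-18,18],[-20,120,105,-27,18],[-28,165,105,-36,18],[-35,199,105,-45,18],[-35,199,105,-49,18]]' 60
python3 - <<'E'
from h import *
from scipy.spatial.transform import Rotation as Ro
c=grab("wrist","7");t=grab("top","7");S=grab("scene","7");s=bot.read_state();R=Ro.from_rotvec(s["tcp_rot"]).as_matrix();print(s["tool_pos"],s["q"].round(3),s["time"],np.degrees(np.arctan2(R[1,2],R[0,2])),s["width"]*85.4,s["wrist_force"])
crop(c,100,130,400,384,2.3,"w7");crop(S,190,110,320,230,5,"s7")
E
```

```text
time: 10.55
tool_pos: [0.4979, -0.0145, 0.2004]
tcp_rot: [-1.157, 1.291, -1.288]
wrist_force: [-0.1, 0.3, -3.0]
width: 0.297
[ 0.49890253 -0.01649664  0.2007458 ] [-0.083 -0.027  2.033 -0.     1.136  0.025] 10.7 -6.1697446851238285 25.191353654813458 [-0.03762575 -0.56845761 -1.64634148]
```

View pics/w7.png

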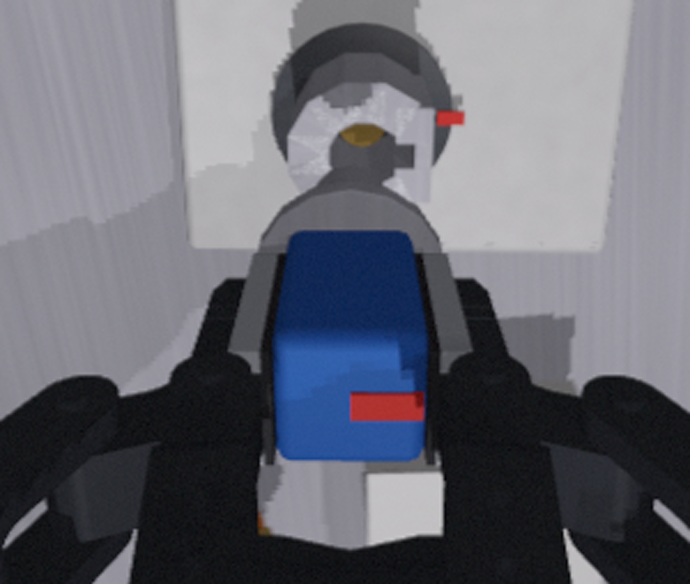

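View pics/s7.png

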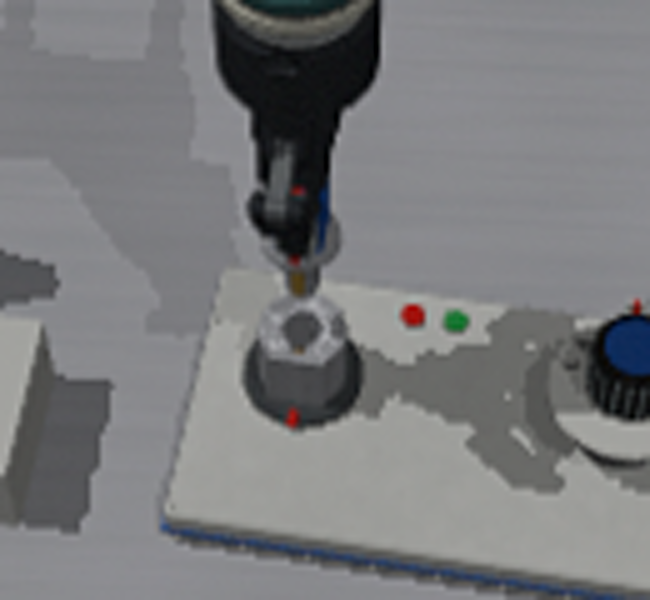

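Run:
```python
from h import *
c=load("wrist7");z0=.1632
# draw model overlays
im=cv2.resize(c["pixels"][:,:,::-1],None,fx=4,fy=4,interpolation=cv2.INTER_CUBIC)
def circ(x,y,z,r,col):
    a=np.linspace(0,2*np.pi,200);p=(proj(c,np.c_[x+r*np.cos(a),y+r*np.sin(a),0*a+z])+.5)*4-.5
    cv2.polylines(im,[p.round().astype(np.int32)],True,col,1)
sx,sy=.4989,-.0165
circ(sx,sy,z0+.006,.021,(0,255,0));circ(sx,sy,z0,.021,(0,200,0))
hx,hy=.5,-.0168
circ(hx,hy,.085,.011,(0,0,255));circ(hx,hy,.085,.0165,(255,0,255));circ(hx,hy,.051,.011,(255,255,0))
a=np.radians(-6.4);X=np.array([[13,13],[13,-13],[-13,-13],[-13,13]])/1000@np.array([[np.cos(a),np.sin(a)],[-np.sin(a),np.cos(a)]])+[sx,sy]
cv2.polylines(im,[((proj(c,np.c_[X,np.full(4,z0+.048)])+.5)*4-.5).round().astype(np.int32)],True,(0,255,255),1)
cv2.imwrite("pics/w7o.png",im[130*4:340*4,160*4:345*4][:800])
```

View pics/w7o.png

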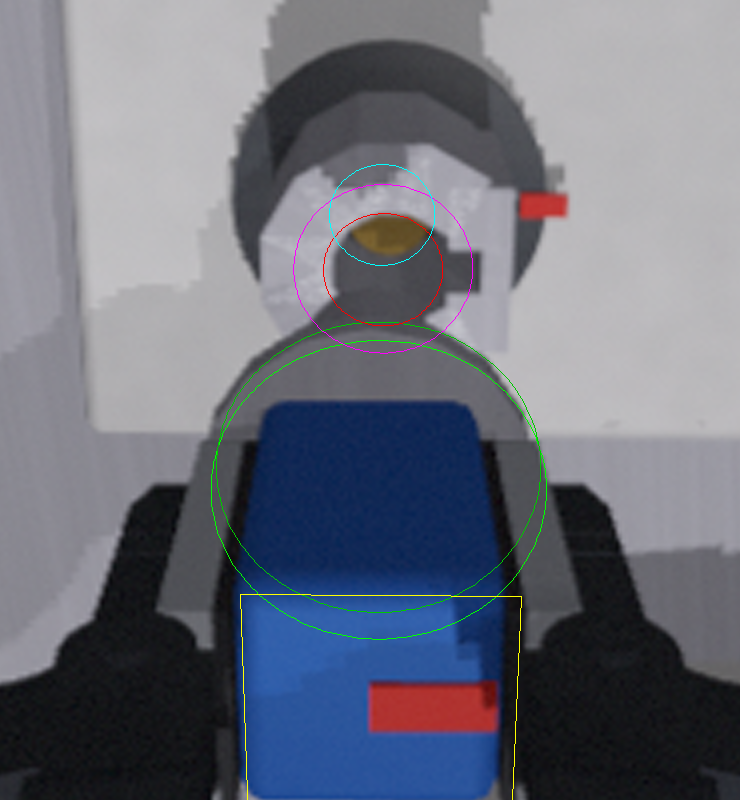

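```bash
cat > ov.py <<'E'
from h import *
import sys
from scipy.spatial.transform import Rotation as Ro
def ov(tag,sx,sy,z0,hx,hy,yaw,box,k,name,cam="wrist"):
    c=load(cam+tag)
    im=cv2.resize(c["pixels"][:,:,::-1],None,fx=k,fy=k,interpolation=cv2.INTER_CUBIC)
    def poly(P,col): cv2.polylines(im,[((proj(c,P)+.5)*k-.5).round().astype(np.int32)],True,col,1)
    def circ(x,y,z,r,col):
        a=np.linspace(0,2*np.pi,200);poly(np.c_[x+r*np.cos(a),y+r*np.sin(a),0*a+z],col)
    a=np.radians(yaw);M=np.array([[np.cos(a),np.sin(a)],[-np.sin(a),np.cos(a)]])
    def rect(x,y,z,x0,x1,y0,y1,col): 
        X=np.array([[x0,y0],[x1,y0],[x1,y1],[x0,y1]])/1000@M+[x,y];poly(np.c_[X,np.full(4,z)],col)
    circ(sx,sy,z0+.006,.021,(0,255,0));circ(sx,sy,z0,.021,(0,200,0))
    rect(sx,sy,z0+.048,-13,13,-13,13,(0,255,255))
    circ(hx,hy,.085,.011,(0,0,255));rect(hx,hy,.085,0,16.5,-4.25,4.25,(255,0,255));circ(hx,hy,.051,.011,(255,255,0));circ(hx,hy,.085,.024,(255,128,0))
    x0,y0,x1,y1=box;cv2.imwrite(f"pics/{name}.png",im[y0*k:y1*k,x0*k:x1*k])
E
python3 - <<'E'
from ov import *
c=grab("wrist","8");s=bot.read_state();R=Ro.from_rotvec(s["tcp_rot"]).as_matrix();p=s["tool_pos"];print(p,s["time"],np.degrees(np.arctan2(R[1,2],R[0,2])),s["width"]*85.4,s["wrist_force"])
ov("8",p[0],p[1],p[2]-.0375,.5,-.0168,-6.4,(160,130,345,330),4,"w8o")
E
```

```text
[ 0.49907894 -0.01684179  0.20081372] 10.75 -6.197431709752336 25.265351498571512 [-0.36571285  0.42506187 -1.83383211]
```

View pics/w8o.png

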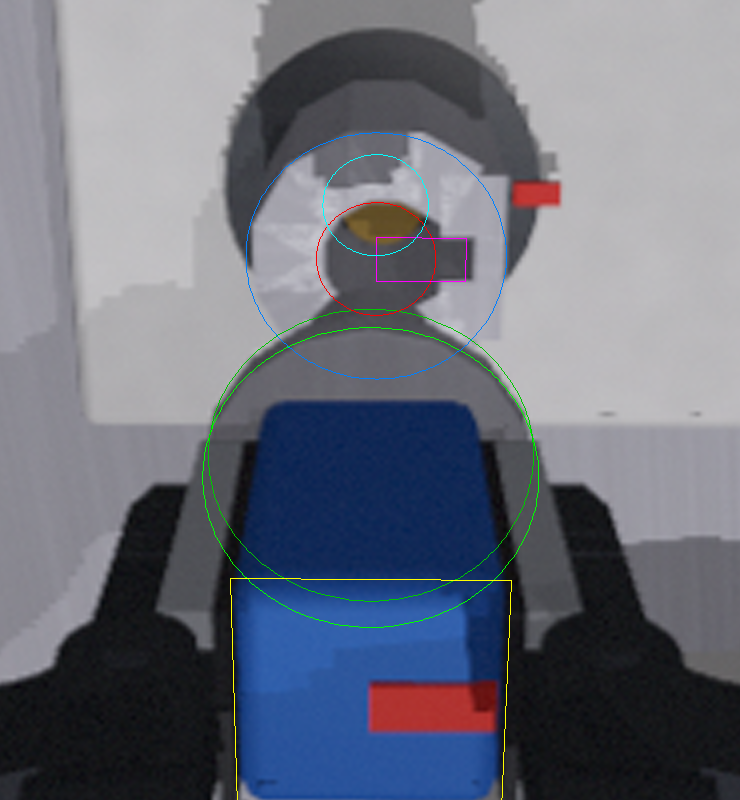

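Run:
```python
from ov import *
c=load("wrist8");p=np.array([0.49908,-0.01684,.2008]);a=np.radians(-6.2);jz=np.array([np.cos(a),np.sin(a),0]);tx=np.array([np.sin(a),-np.cos(a),0])
for z in (.205,.2113):
  for d in (-.002,0,.002):
    for j in (0,.0125): print(z,d,j,(proj(c,np.r_[p[:2],z]+d*tx+j*jz)[0]-[160,130])*4+1.5)
```

```text
0.205 -0.002 0 [370.04710984 639.73304331]
0.205 -0.002 0.0125 [495.67355677 639.98763417]
0.205 0 0 [370.02256449 656.82964247]
0.205 0 0.0125 [495.05900381 657.08564214]
0.205 0.002 0 [369.99824858 673.76642838]
0.205 0.002 0.0125 [494.45019636 674.02379947]
0.2113 -0.002 0 [369.96849862 679.33082531]
0.2113 -0.002 0.0125 [501.44764471 679.60362026]
0.2113 0 0 [369.9432018  697.02532278]
0.2113 0 0.0125 [500.77622639 697.29959771]
0.2113 0.002 0 [369.91815235 714.54678883]
0.2113 0.002 0.0125 [500.11137479 714.82250182]
```

```bash
python3 -m jog '[[1.8,0.5,0,0,18],[1.8,0.5,-10,0,18],[1.8,0.5,-20,0,18],[1.8,0.5,-28,0,18],[1.8,0.5,-34,0,18],[1.8,0.5,-38,0,18],[1.8,0.5,-42,0,18],[1.8,0.5,-42,0,18],[1.8,0.5,-42,0,18],[1.8,0.5,-42,0,18]]' 60
python3 - <<'E'
from ov import *
c=grab("wrist","9");S=grab("scene","9");t=grab("top","9");s=bot.read_state();R=Ro.from_rotvec(s["tcp_rot"]).as_matrix();p=s["tool_pos"];print(p,s["time"],np.degrees(np.arctan2(R[1,2],R[0,2])),s["width"]*85.4,s["wrist_force"],s["torque"])
crop(S,210,130,310,230,6,"s9")
ov("9",p[0],p[1],p[2]-.0375,.501,-.0168,-6.4,(215,140,295,230),8,"s9o",cam="scene")
E
```

```text
time: 12.0
tool_pos: [0.5015, -0.0163, 0.1595]
tcp_rot: [-1.155, 1.289, -1.29]
wrist_force: [0.0, -0.5, -1.2]
width: 0.297
[ 0.50140278 -0.0163475   0.15942471] 12.15 -6.279376741138871 25.418770859682 [ 0.73553162  0.30156157 -1.3033273 ] [ 0.02316113 -0.03317943  0.01861388]
```

View pics/s9.png

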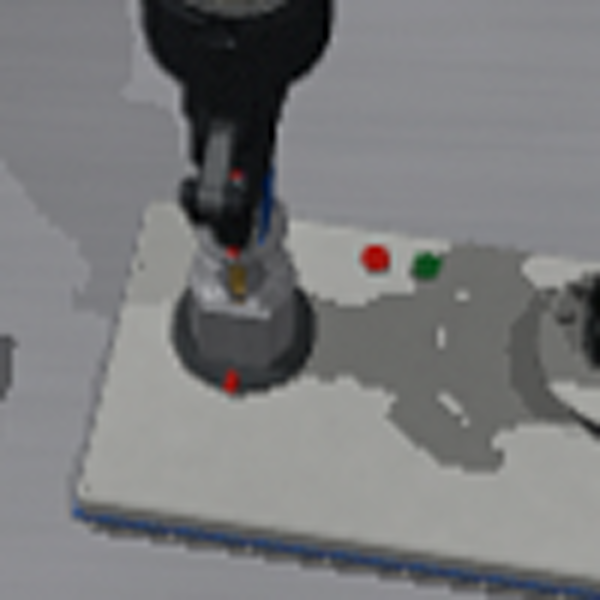

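View pics/s9o.png

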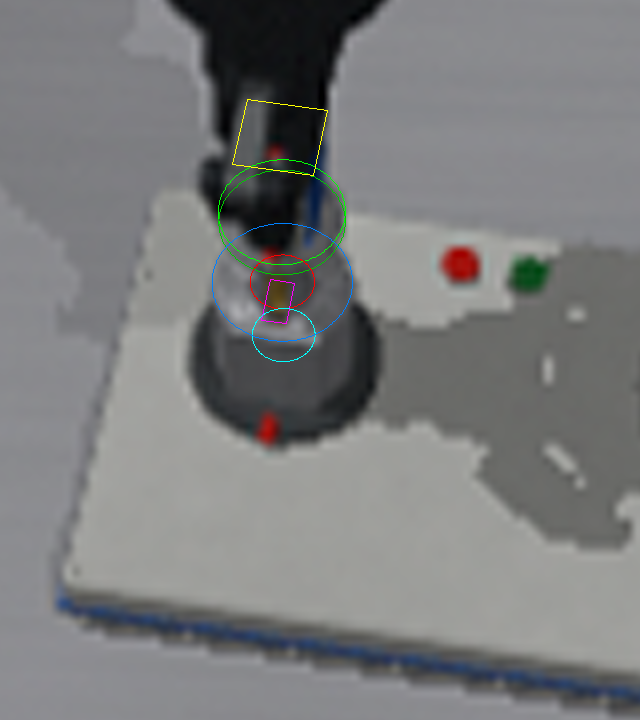

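```bash
python3 -m jog '[[0,0,-2,0,18],[0,0,-4,0,18],[0,0,-6,0,18],[0,0,-8,0,18],[0,0,-10,0,18],[0,0,-12,0,18],[0,0,-13,0,18],[0,0,-13,0,18],[0,0,-13,0,18],[0,0,-13,0,18]]' 60
python3 - <<'E'
from ov import *
c=grab("wrist","10");S=grab("scene","10");s=bot.read_state();R=Ro.from_rotvec(s["tcp_rot"]).as_matrix();p=s["tool_pos"];print(p,s["time"],np.degrees(np.arctan2(R[1,2],R[0,2])),s["width"]*85.4,s["wrist_force"],s["torque"])
crop(S,220,140,290,200,9,"s10")
crop(c,100,130,400,384,2.3,"w10")
E
```

```text
time: 13.4
tool_pos: [0.5014, -0.0163, 0.1463]
tcp_rot: [-1.155, 1.289, -1.29]
wrist_force: [-0.5, -0.2, -2.0]
width: 0.293
[ 0.50134096 -0.01632956  0.14631013] 13.5 -6.280617134677523 25.532941981182958 [ 0.48311819 -0.59544769 -1.9312604 ] [ 0.01130295 -0.01108565 -0.00570999]
```

View pics/s10.png

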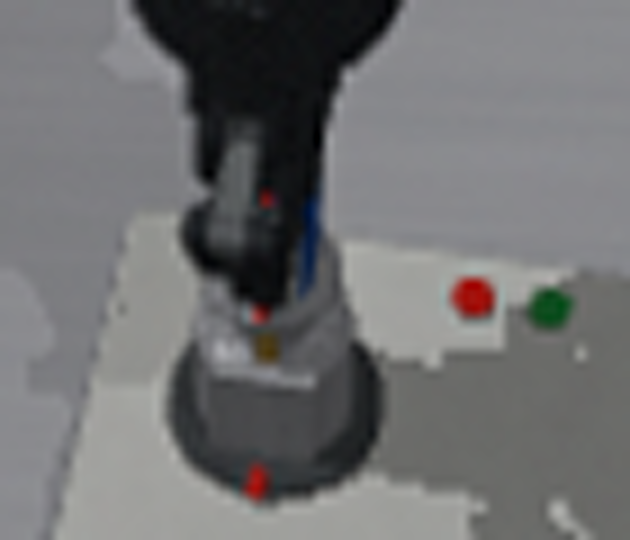

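View pics/w10.png

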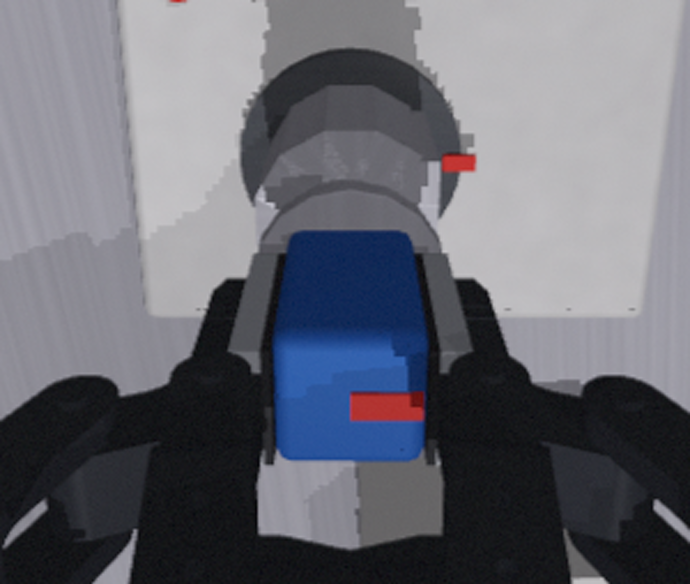

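```bash
python3 -m jog '[[0,0,-3,0,18],[0,0,-6,0,18],[0,0,-9,0,18],[0,0,-12,0,18],[0,0,-15,0,18],[0,0,-18,0,18],[0,0,-20,0,18],[0,0,-22,0,18],[0,0,-23.5,0,18],[0,0,-23.5,0,18]]' 80
python3 - <<'E'
from ov import *
S=grab("scene","11");c=grab("wrist","11");s=bot.read_state();R=Ro.from_rotvec(s["tcp_rot"]).as_matrix();p=s["tool_pos"];print(p,s["time"],np.degrees(np.arctan2(R[1,2],R[0,2])),s["width"]*85.4,s["wrist_force"],s["torque"])
crop(S,220,140,290,200,9,"s11")
crop(c,100,130,400,384,2.3,"w11")
E
```

```text
time: 14.75
tool_pos: [0.5013, -0.0163, 0.1231]
tcp_rot: [-1.155, 1.29, -1.289]
wrist_force: [-3.1, -0.6, 6.4]
width: 0.293
[ 0.5013349  -0.0163297   0.12325467] 14.85 -6.2816963786376405 25.15000968305382 [-3.61602489  0.69809596  6.21771033] [ 0.11673024  0.76523263 -0.00475928]
```

View pics/s11.png

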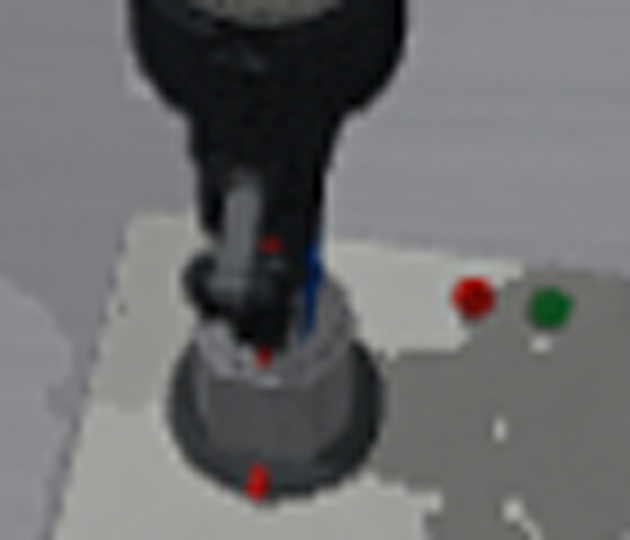

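View pics/w11.png

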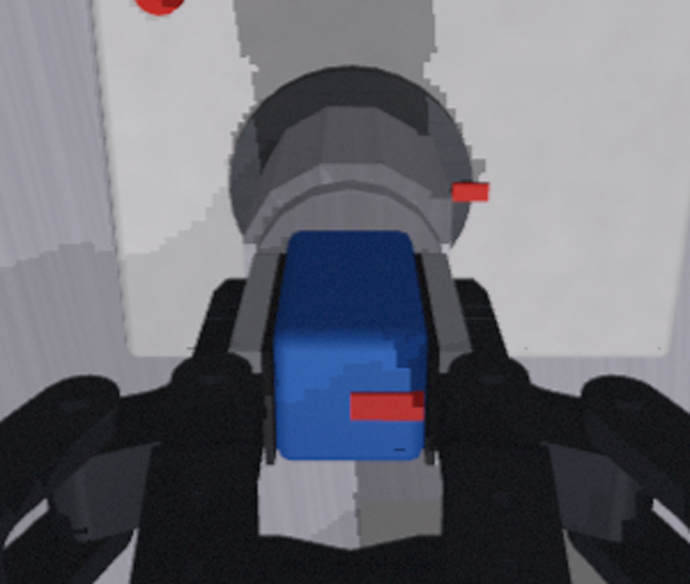

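```bash
python3 -m jog '[[-0.4,0,0,0,18],[-0.7,0,-0.5,0,18],[-0.7,0,-1,0,18],[-0.7,0,-1.5,0,18],[-0.7,0,-1.5,0,18],[-0.7,0,-1.5,0,18],[-0.7,0,-1.5,0,18],[-0.7,0,-1.5,0,18],[-0.7,0,-1.5,0,18],[-0.7,0,-1.5,0,18]]' 80
python3 - <<'E'
from ov import *
s=bot.read_state();R=Ro.from_rotvec(s["tcp_rot"]).as_matrix();p=s["tool_pos"];print(p,s["time"],np.degrees(np.arctan2(R[1,2],R[0,2])),s["width"]*85.4,s["wrist_force"],s["torque"])
E
```

```text
time: 16.1
tool_pos: [0.5012, -0.0163, 0.1225]
tcp_rot: [-1.154, 1.289, -1.29]
wrist_force: [-3.7, -0.0, 9.5]
width: 0.294
[ 0.50122397 -0.01634789  0.12250182] 16.1 -6.284876734323534 25.126526708410978 [-3.7055715  -0.01128809  9.54696931] [ 0.10958528  0.79382319 -0.03579682]
```

```bash
python3 -m jog '[[-0.5,0,-0.5,0,18],[-0.8,0,-1,0,18],[-0.8,0,-1.5,0,18],[-0.8,0,-1.5,0,18],[-0.8,0,-1.5,0,18],[-0.8,0,-1.5,0,18],[-0.8,0,-1.5,0,18],[-0.8,0,-1.5,0,18],[-0.8,0,-1.5,0,18],[-0.8,0,-1.5,0,18]]' 80
python3 - <<'E'
from ov import *
S=grab("scene","12");c=grab("wrist","12");T=grab("top","12");s=bot.read_state();R=Ro.from_rotvec(s["tcp_rot"]).as_matrix();p=s["tool_pos"];print(p,s["time"],np.degrees(np.arctan2(R[1,2],R[0,2])),s["width"]*85.4,s["wrist_force"],s["torque"])
crop(S,220,140,290,200,9,"s12")
crop(c,100,130,400,384,2.3,"w12")
E
```

```text
time: 17.35
tool_pos: [0.5012, -0.0163, 0.1225]
tcp_rot: [-1.153, 1.287, -1.291]
wrist_force: [-5.8, 1.2, 17.0]
width: 0.295
[ 0.50119188 -0.01632748  0.12250093] 17.5 -6.280727147398407 25.098720228586142 [-5.55955747  0.99741591 16.10452859] [ 0.16230537  1.29367196 -0.02821564]
```

View pics/s12.png

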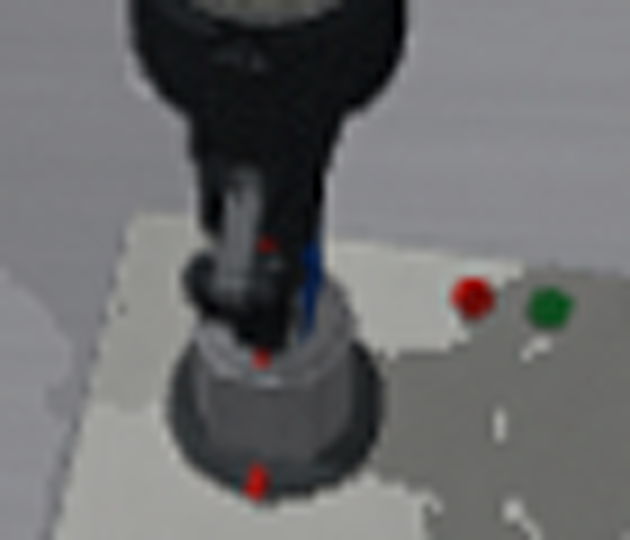

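View pics/w12.png

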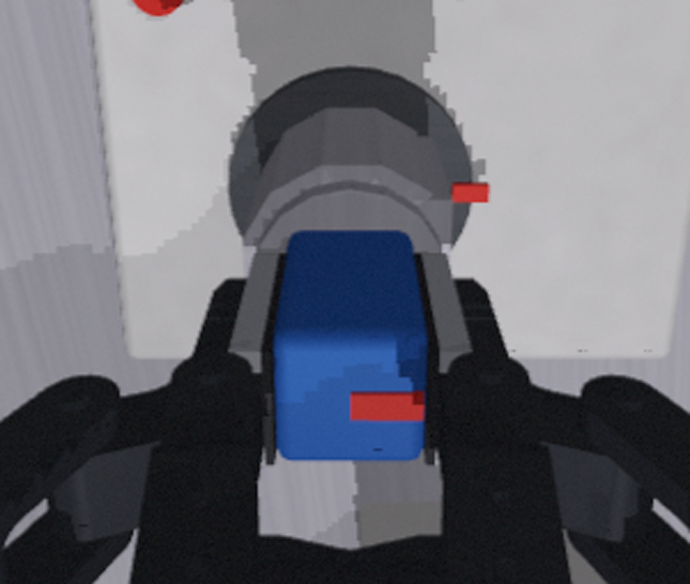

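Run:
```python
from h import *
T0,T=load("top0"),load("top12")
a0=np.arctan2(.0058,-.0527);th=np.radians(np.arange(-180,180,.5));r=np.linspace(.022,.060,60);out=[]
for c in (T0,T):
    X=np.stack([.521+r[:,None]*np.cos(a0+th),.1622+r[:,None]*np.sin(a0+th),np.full((60,720),.071)],-1).reshape(-1,3)
    p=proj(c,X).astype(np.float32).reshape(60,720,2);out.append(cv2.resize(cv2.remap(c["pixels"][:,:,::-1],p[...,0],p[...,1],cv2.INTER_CUBIC),(720,95)))
im=np.vstack(out+[cv2.resize(T["pixels"][:,:,::-1],(512,384)).copy() if 0 else np.pad(cv2.resize(T["pixels"][:,:,::-1],(512,384)),((0,0),(0,208),(0,0)))])
cv2.imwrite("pics/chk.png",im)
```

```text
(no output)
```

View pics/chk.png

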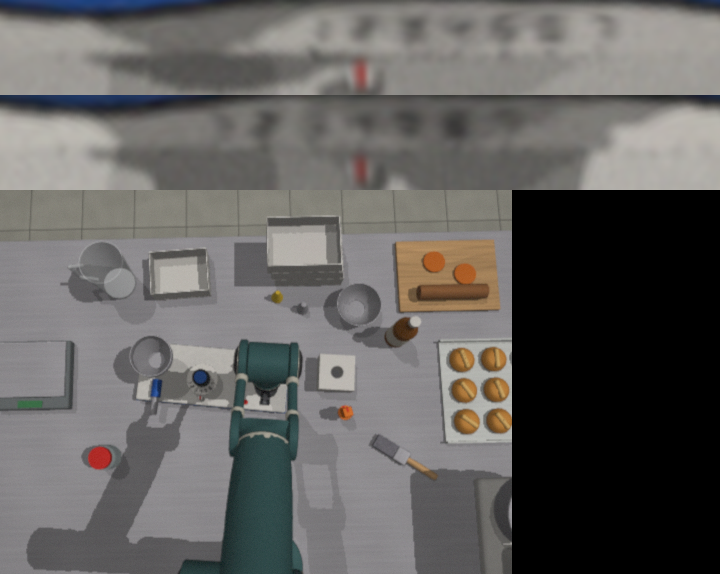

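Run:
```python
from h import *
s=bot.read_state();print(s["tool_pos"],s["wrist_force"],s["width"]*85.4,s["time"]);print(bot.finish_job())
```

```text
[ 0.50119188 -0.01632748  0.12250093] [-5.55955747  0.99741591 16.10452859] 25.098720228586142 17.5
the job is handed in; nothing more can be done
None
```

The collar is at 4 and the blue spindle is pressed fully home in the hub. I handed the job in at 17.5 s with the gripper (80 N setting) still holding and pushing it down. No verdict came back.

**Collar:** It started at 2 and I turned it 48° clockwise. The numbers on the flange had shifted by two steps in the top pictures, both just after release and again at the end. Just after release I mistakenly commanded another 48° turn while the fingers were still opening. The pictures show the collar stayed at 4.

**Spindle:** It stopped at tool height 122.5 mm, exactly where the shoulder should be flush. Commanding 1.5 mm further only raised the force, from about 10 N to 16–17 N, with no movement. The key entered the keyway without resistance, and the wrist pictures show no slip in the grip.

**Still off:** About 5.6 N of sideways force remained at the hub, which shifting the tool towards the robot did not remove. The cameras differed by 1–2 mm on the hub's position, within their stated calibration.

**Other things on the table:** The bystanders and the orange look-alike appear unmoved in the final top picture.

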